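Park the bottle opener in the corner of the letter rack

ROBOT

A 6-joint arm with a two-finger parallel gripper is mounted at the origin on the work surface. World frame = base frame: x ahead of the robot, y to its left, z up, the work surface at z = 0. Lengths are in mm, angles in degrees, forces in N, time in s.
With the tool pointing down it reaches from about 275 to 850 mm from the base axis. Payload 5.2 kg.
Tool frame: the origin (TCP) lies midway between the tips of the shut fingers; the grasp point (between the pads) lies 19 mm behind it; z points along the fingers, y is the line along which they close (so a half turn about z gives the same grasp; the last joint's range is limited). The gripper opens to 85 mm and grips with 20 to 120 N. Pads are 22 mm wide; open, the fingers measure 114 mm over their backs; the gripper's body (76 mm by 85 mm) begins 54 mm behind the grasp point. The pads swing forward as they close: fully open they stand 13 mm farther back than shut.
Start: joints at [-11.62, 14.817, 87.949, -0, 77.235, -11.62], TCP at [550.005, 0.023, 231.31] pointing down, gripper open.
Joint ranges: [-179.93, 179.93], [-52.35, 119.4], [10.71, 147.94], [-69.91, 249.91], [12.55, 155.21], [-178.61, 178.61]. Speed limits (degrees/s): [147.25, 147.25, 180, 180, 180, 180].

INTERFACE

Orientations are given as [roll, pitch, yaw] about the fixed x, y, z axes, in that order (R = Rz(yaw) Ry(pitch) Rx(roll)).
In Python, from plant import monitor, optics, robot gives the robot as it stands. The module is installed in compiled form; this text tells all that it offers.
- The arm moves only by the tool servo_tool, never from a script. Its argument "rows" is a list of rows, each an object with "gripper": the opening, from -1 (shut) to 1 (fully open); "travel": the shift along the tool's x, y, z each as a share of 0.1 m, from -1 to 1, a list of three; "twist": the turn about the tool's z as a share of 90 degrees, from -1 to 1. A call has exactly 5 rows; each row shifts and turns the commanded pose from where the row before left it, along the tool's axes as they then stand; what a row does not reach is not made up. A row lasts 1/8 s, in which the tool goes at most 62.5 mm and 10.7 degrees, less where a joint would pass 70% of its speed; a pose out of reach is approached as far as the arm can. A call with a number of a shift or a turn outside -1 to 1 is refused whole. A call with a gripper value outside its range is refused whole. The fingers move at their own pace and stop on an object; "squeeze" is the grip in N (left out, the last holds). Time passes only in rows, so rows that do not move let the fingers close, or fill a call up. It gives the time, the measured TCP pose, the force, the opening and the grip force at its end, in the units of the state.
- monitor.get_obs(): the state, without advancing time (a new reading comes with each control period).
- optics.capture(name): name is "scene" or "side" or "wrist"; returns (picture, depth): 384x512x3 uint8, red, green, blue; 384x512 float32, mm along the optical axis (not along the pixel's ray), 0 where there is no reading.
- optics.camera_params(name): a dict with "K" (3x3 intrinsics, pixels), "k1" (the pictures are not rectified: a ray, as slopes to the right and down, at radius r is drawn at 1 + k1 r^2 times it, then the intrinsics apply), "xyz" and "rotation" of the camera in the world. Camera axes: x right, y up, looking along -z (the intrinsics and any distortion apply to the point x, -y, -z); pixel columns grow to the right and rows downward; lengths in mm; the calibration is good to about 2 mm. A picture is of the moment at which its call begins: read the wrist's pose just before it. camera_params takes no time and is no camera call; for the wrist camera it gives the pose at the moment of the call.
- robot.job_done(): hands the job in; it is judged then, once.
The state is a dict: "t": time; "joints": joint angles; "qd": joint speeds; "joint_efforts": joint torques, N m; "position": TCP position; "eef_rot": TCP orientation; "force": force on the tool from outside, world axes, zero at the start; "moment": the same for the moment, N m; "gripper_width": opening from 0.0 (shut) to 1.0 (fully open); "gripper_force": force on a finger pad.
Only numpy, scipy, OpenCV 4.12 (cv2) and the standard library are available. Lean on these libraries where they do the work, as an engineer would, in place of code of your own. Each camera call takes 0.05 s, during which the arm holds its last target. There are 200 camera calls.

TASK

Tidy the hall console: with the fingertips, push the aluminium bottle opener across the glass to the foot of the steel letter rack, until one long side lies flush along the front edge of the rack's base and one end touches the end stop that sticks out from it. Only slide it flat on the glass, do not pick it up or tip it, and leave the other loose things where they are.

Things in the scene. Friction and masses are not known exactly. Their poses are not given: they have to be found in the camera images.
- opener: brushed aluminium bottle opener, a flat straight bar with square ends lying on the glass: 150 mm long (own x), 36 mm wide (own y), 12 mm thick, 100 to 210 g, loose; a window near the +x end. Origin: centre of its underside. z up. Either way round is fine.
- rack: steel letter rack, fixed. Base plate 120 (own x) x 260 (own y) x 16 mm high; origin under its centre, z up. Front edge: straight face at own x = -60 mm. End stop: bar 10 mm thick, 16 high, sticking out 50 mm from the front edge at the own -y end; inner face at own y = -120 mm. Four wire hoops 135 mm high on the back half (own x -8 to +55, y within 108 mm).
- corner (a point): inner corner on the glass where the rack's front edge and its end stop's inner face meet; axes as the rack's: free space lies towards -x and +y. The parked opener's centre lies at x = -18 mm, y = +75 mm from here.
- coaster: round ceramic coaster with cork bottom, 100 mm across, 10 mm high; a bystander, loose; origin under its centre
- sunglasses: open black plastic sunglasses on their lens rims and temple tips, about 140 x 135 x 42 mm; origin under the middle of the front, temples along own +x; a bystander, loose
- whistle: yellow plastic whistle, about 60 x 18 x 22 mm, origin under its round chamber; a bystander, loose
- bowl: white ceramic bowl, 130 mm across, 50 mm high; a bystander, loose; origin under its centre
- bottle: green glass bottle, 62 mm across, 190 mm high; a bystander, loose; origin under its centre
Not all that is in view belongs to the job. Of the things that look like the opener, the largest one is meant.

How it is judged (in metres and radians):
At the end, for the whole second after the job is handed in: The opener lies flat and still, its long side against the rack's front edge (gap at its middle under 3.5 mm, within 0.04 rad of parallel) and its end against the end stop (gap under 4 mm) (x of opener in the frame of corner between -0.0215 and -0.014 m and y of opener in the frame of corner between 0.07 and 0.079 m and angle between the x axis of opener and the y axis of rack, either way round below 0.04 rad and angle between opener's own z axis and vertical below 0.05 rad and height (world z) of opener below 0.003 m and linear speed of opener below 0.01 m/s); the robot touches nothing.
It fails at once if the opener is lifted off the glass (6 mm) or tipped (0.15 rad) (height (world z) of opener above 0.006 m or angle between opener's own z axis and vertical above 0.15 rad).
It fails at once if another loose thing (coaster, sunglasses, whistle, key bowl, bottle) is shifted by more than 20 mm (distance of any of coaster, sunglasses, whistle, bowl, bottle from where it was at the start of the episode above 0.02 m).
It also fails if it takes over 70 s, if anything falls off the work surface, if the arm or the gripper's body presses on something with over 40 N, if the wrist force passes 120 N, or if a joint passes its speed limit or range.

## Working session

There is one attempt and no reset: what is moved stays moved. The work goes in short steps, Python scripts to look and compute and a tool call to move; the robot and the scene stay as the last step left them, time stands still between calls to the robot, and variables do not carry over. Pictures are saved under pics/ and viewed, at most 10 in all, crops included, and the job is handed in when it is done.

Besides the shell and the picture viewer there is one more tool, called as name(argument=value, ...) on one line, values as JSON. servo_tool: Moves the arm, as the interface text tells. Shift numbers are shares of 0.1 m and turn numbers shares of 90 degrees, none past 1 either way. Its arguments: {"type":"object","properties":{"rows":{"type":"array"},"squeeze":{"type":"number"}},"required":["rows"]}

```bash
mkdir -p pics
cat > h.py <<'E'
import numpy as np, cv2
from plant import monitor, optics, robot
def ray(p,uv):
    K=np.array(p["K"]);uv=np.array(uv,float).reshape(-1,2)
    d=np.c_[(uv[:,0]-K[0,2])/K[0,0],(uv[:,1]-K[1,2])/K[1,1]]
    s=d.copy()
    for _ in range(20): s=d/(1+p["k1"]*(s**2).sum(1,keepdims=True))
    return np.c_[s[:,0],-s[:,1],-np.ones(len(s))]@np.array(p["rotation"]).T
def onplane(p,uv,z):
    r=ray(p,uv);o=np.array(p["xyz"]);t=(z-o[2])/r[:,2]
    return o+r*t[:,None]
def proj(p,X):
    c=(np.array(X,float).reshape(-1,3)-np.array(p["xyz"]))@np.array(p["rotation"])
    s=np.c_[c[:,0],-c[:,1]]/-c[:,2:3]
    s=s*(1+p["k1"]*(s**2).sum(1,keepdims=True));K=np.array(p["K"])
    return s*[K[0,0],K[1,1]]+[K[0,2],K[1,2]]
def snap(n,f):
    p=optics.camera_params(n);im,d=optics.capture(n)
    cv2.imwrite(f"pics/{f}.png",im[:,:,::-1]);np.save(f"pics/{f}.npy",d);return p,im,d
E
python3 - <<'E'
from h import *
ps=[]
for n in ("scene","wrist"):
    p,im,d=snap(n,n+"0");ps.append(im);print(n,p)
a=np.hstack(ps)
cv2.imwrite("pics/a.png",cv2.resize(ps[0],(800,600),interpolation=cv2.INTER_CUBIC)[:,:,::-1])
cv2.imwrite("pics/b.png",cv2.resize(ps[1],(800,600),interpolation=cv2.INTER_CUBIC)[:,:,::-1])
print(monitor.get_obs())
E
```

```text
scene {'K': array([[360.97676844,   0.        , 257.92217571],
       [  0.        , 360.97676844, 190.8183228 ],
       [  0.        ,   0.        ,   1.        ]]), 'k1': -0.10158137242951981, 'xyz': array([1357.25734308,  222.7413079 ,  914.00656834]), 'rotation': array([ 42.30899682,   0.74835722, 102.39591858])}
wrist {'K': array([[267.04894571,   0.        , 258.93323633],
       [  0.        , 267.04894571, 193.29610763],
       [  0.        ,   0.        ,   1.        ]]), 'k1': -0.040788691345094, 'xyz': array([550.0191917 ,  70.77919246, 372.76595386]), 'rotation': array([-16.28549845,   0.06263967,   0.02102993])}
{'t': 0.1, 'joints': array([-1.16208000e+01,  1.48532751e+01,  8.80053035e+01,  8.81381716e-04,
        7.72340143e+01, -1.16200748e+01]), 'qd': array([-0.02253318, -0.09387811, -0.072537  ,  0.07526181, -0.10025318,
       -0.05390755]), 'joint_efforts': array([ 3.02140717e-03, -4.46967566e+01, -2.91247433e+01, -1.80583206e-04,
        6.27233181e-03, -7.21271704e-05]), 'position': array([5.49527509e+02, 1.14397215e-01, 2.30571332e+02]), 'eef_rot': array([-1.79909478e+02, -1.94918316e-02,  8.99990639e+01]), 'force': array([ 1.31935436, -0.59039758, -0.30904136]), 'moment': array([ 0.02075229, -0.02922292,  0.03257966]), 'gripper_force': 0.0, 'gripper_width': 1.0005365915838447}
```

View pics/a.png

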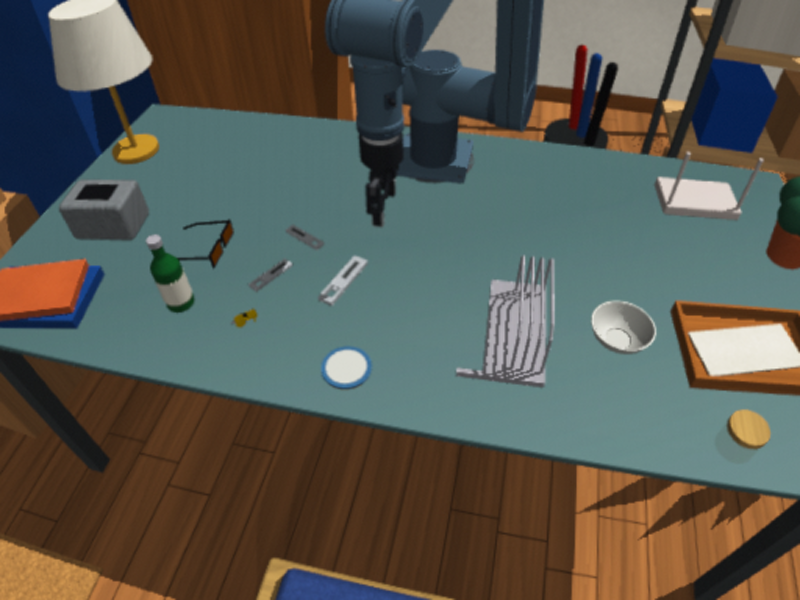

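View pics/b.png

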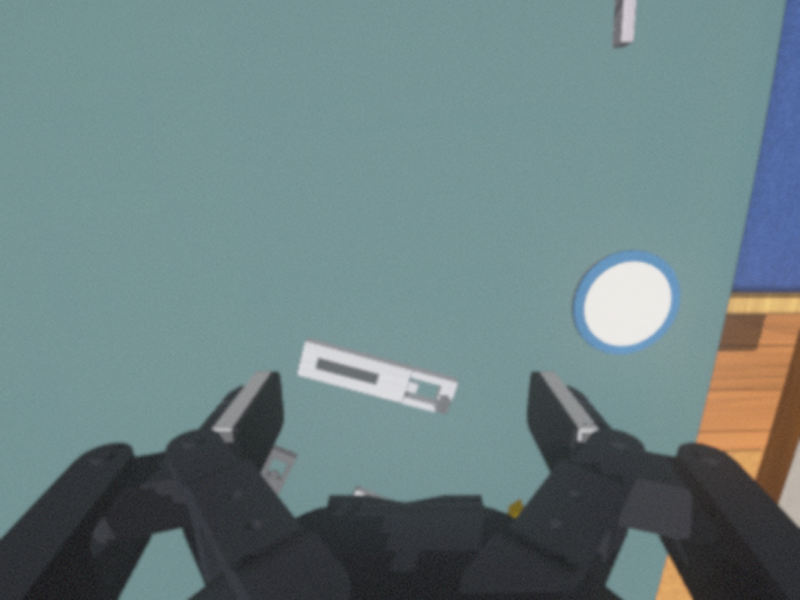

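```bash
sed -i 's/^def ray/from scipy.spatial.transform import Rotation as Ro\ndef rm(p): return Ro.from_euler("xyz",p["rotation"],degrees=True).as_matrix()\ndef ray/; s/np.array(p\["rotation"\])/rm(p)/' h.py
python3 - <<'E'
from h import *
im=cv2.imread("pics/scene0.png"); 
c=im[155:255,285:365]; c2=im[140:240,160:260]
cv2.imwrite("pics/c.png",np.hstack([cv2.resize(c,None,fx=5,fy=5,interpolation=cv2.INTER_CUBIC),cv2.resize(im[155:255,180:240],None,fx=5,fy=5,interpolation=cv2.INTER_CUBIC)]))
w=optics.camera_params("wrist");s=optics.camera_params("scene")
f=lambda l:(np.array(l)+.5)/1.5625-.5
print(onplane(w,f([(305,341),(458,379),(447,413),(298,375)]),12).round(1))
print(onplane(w,f([(634,44),(613,44)]),16).round(1), onplane(w,f([(627,302),(516,508)]),8).round(1))
print("scene opener",onplane(s,f([(353,257),(367,260),(335,302),(320,297)]),12).round(1))
print("rack",onplane(s,f([(458,371),(484,374),(490,282)]),16).round(1))
print("coaster,whistle,bottle,bowl,glasses",onplane(s,f([(346,367),(245,318),(178,303),(624,340),(215,245)]),5).round(0))
E
```

```text
[[ 457.   -72.2   12. ]
 [ 600.5 -110.8   12. ]
 [ 591.1 -147.6   12. ]
 [ 447.9 -106.9   12. ]]
[[726.9 174.8  16. ]
 [710.3 174.4  16. ]] [[ 754.4  -35.4    8. ]
 [ 669.9 -267.3    8. ]]
scene opener [[ 454.3 -107.5   12. ]
 [ 457.6  -72.9   12. ]
 [ 597.9 -107.1   12. ]
 [ 590.5 -143.6   12. ]]
rack [[724.8 179.8  16. ]
 [721.6 229.8  16. ]
 [474.4 213.   16. ]]
coaster,whistle,bottle,bowl,glasses [[ 753.  -38.    5.]
 [ 676. -286.    5.]
 [ 666. -452.    5.]
 [ 572.  504.    5.]
 [ 473. -453.    5.]]
```

View pics/c.png

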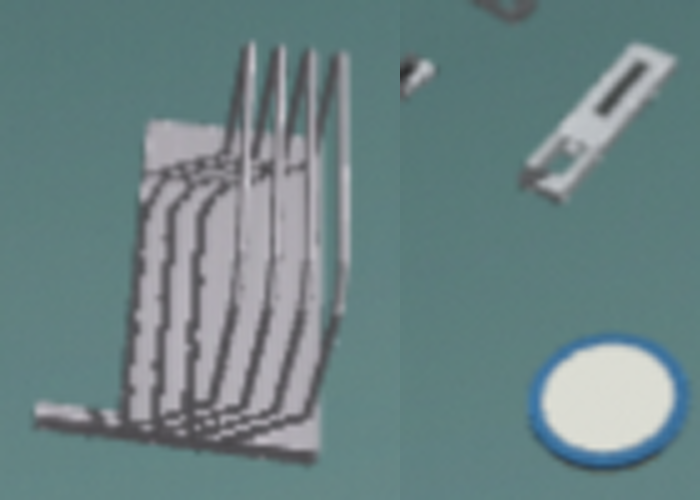

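Run:
```python
from h import *
w=optics.camera_params("wrist");s=optics.camera_params("scene")
f=lambda l:(np.array(l)+.5)/1.5625-.5
print(onplane(s,f([(288,230),(294,226),(323,243),(317,249)]),5).round(0))
print(onplane(s,f([(291,262),(287,272),(258,289),(250,284)]),5).round(0))
print(onplane(w,f([(297,454),(278,489),(355,489),(395,500)]),5).round(0))
```

```text
[[ 386. -295.    5.]
 [ 368. -286.    5.]
 [ 415. -195.    5.]
 [ 438. -202.    5.]]
[[ 493. -248.    5.]
 [ 526. -246.    5.]
 [ 590. -291.    5.]
 [ 579. -315.    5.]]
[[ 438. -201.    5.]
 [ 414. -245.    5.]
 [ 497. -244.    5.]
 [ 539. -259.    5.]]
```

servo_tool(rows=[{"gripper": 1,"travel": [0,0,0],"twist": 0.0833},{"gripper": 1,"travel": [0,0,0.3],"twist": 0.0833},{"gripper": 1,"travel": [-0.57,0.01,0.3],"twist": 0},{"gripper": 1,"travel": [-0.57,0.01,0.3],"twist": 0},{"gripper": 1,"travel": [-0.57,0.01,0.3],"twist": 0}])

```text
t: 0.72
position: [509.2, -162.1, 112.9]
eef_rot: [-180.0, -0.0, 75.1]
force: [0.7, -0.9, -0.7]
gripper_width: 0.995
gripper_force: 0.0
```

servo_tool(rows=[{"gripper": 1,"travel": [0,0,0.3],"twist": 0},{"gripper": 1,"travel": [0,0,0.3],"twist": 0},{"gripper": 1,"travel": [0,0,0.25],"twist": 0},{"gripper": 1,"travel": [0,0,0.15],"twist": 0},{"gripper": 1,"travel": [0,0,0],"twist": 0}])

```text
t: 1.35
position: [509.2, -160.5, 13.0]
eef_rot: [-179.9, -0.0, 75.0]
force: [-0.9, -0.4, 0.6]
gripper_width: 1.002
gripper_force: 0.0
```

servo_tool(rows=[{"gripper": 1,"travel": [0,0,0.08],"twist": 0},{"gripper": 1,"travel": [0,0,0.06],"twist": 0},{"gripper": 1,"travel": [0,0,0.04],"twist": 0},{"gripper": 1,"travel": [0,0,0],"twist": 0},{"gripper": 1,"travel": [0,0,0],"twist": 0}])

```text
t: 1.98
position: [510.0, -161.0, -3.8]
eef_rot: [180.0, 0.0, 75.0]
force: [0.9, 0.2, 0.9]
gripper_width: 1.002
gripper_force: 0.0
```

Run:
```python
from h import *
p,im,d=snap("wrist","w1")
cv2.imwrite("pics/d.png",cv2.resize(im,(800,600),interpolation=cv2.INTER_CUBIC)[:,:,::-1])
print(p['xyz'],p['rotation'],monitor.get_obs()['force'])
```

```text
[528.72678322 -92.7558935  138.41929573] [-16.30084312  -0.05877277 -14.97183343] [ 0.14376159  0.16088564 -0.89745096]
```

View pics/d.png

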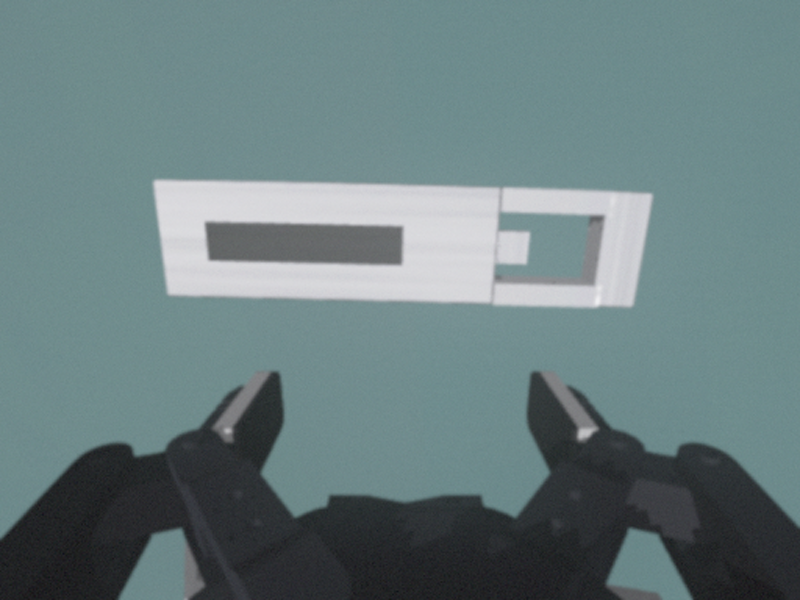

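servo_tool(rows=[{"gripper": 1,"travel": [0,0,0.05],"twist": 0},{"gripper": 1,"travel": [0.15,0,0],"twist": 0},{"gripper": 1,"travel": [0.08,0,0],"twist": 0},{"gripper": 1,"travel": [0.08,0,0],"twist": 0},{"gripper": 1,"travel": [0.08,0,0],"twist": 0}])

```text
t: 2.65
position: [520.2, -122.6, -9.0]
eef_rot: [180.0, 0.0, 75.0]
force: [0.1, 0.1, -0.7]
gripper_width: 0.999
gripper_force: 0.3
```

servo_tool(rows=[{"gripper": 1,"travel": [0.1,0.01,0],"twist": 0},{"gripper": 1,"travel": [0.12,0.01,0],"twist": 0},{"gripper": 1,"travel": [0.12,0.01,0],"twist": 0},{"gripper": 1,"travel": [0.12,0.01,0],"twist": 0},{"gripper": 1,"travel": [0.06,0,0],"twist": 0}])

```text
t: 3.28
position: [537.7, -73.3, -9.0]
eef_rot: [180.0, 0.0, 75.1]
force: [0.4, -1.5, 0.6]
gripper_width: 0.999
gripper_force: 0.5
```

Run:
```python
from h import *
p,im,d=snap("wrist","w2")
p2,im2,_=snap("scene","s2")
c=lambda a:cv2.resize(a,(400,300),interpolation=cv2.INTER_AREA)
cv2.imwrite("pics/e.png",np.hstack([c(im),c(im2[90:282,120:376])])[:,:,::-1])
print(p['xyz'],p['rotation'],monitor.get_obs()['force'])
```

```text
[556.29262438  -4.96281616 133.28650899] [-16.29860235  -0.05166067 -14.92497482] [ 0.63881107 -0.17699049 -0.21491955]
```

View pics/e.png

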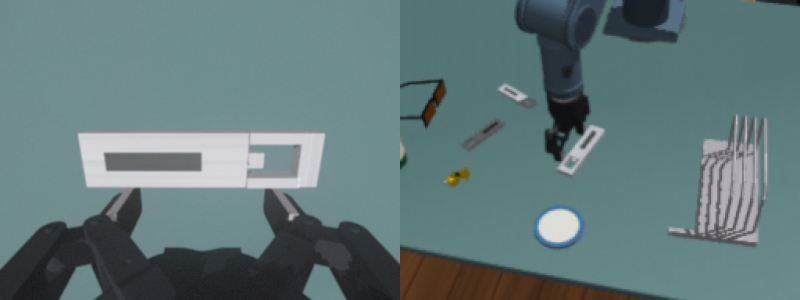

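servo_tool(rows=[{"gripper": 1,"travel": [0.1,0.01,0],"twist": 0},{"gripper": 1,"travel": [0.15,0.015,0],"twist": 0},{"gripper": 1,"travel": [0.16,0.016,0],"twist": 0},{"gripper": 1,"travel": [0.16,0.016,0],"twist": 0},{"gripper": 1,"travel": [0.16,0.016,0],"twist": 0}])

```text
t: 4.0
position: [563.6, -4.2, -9.0]
eef_rot: [-180.0, -0.0, 75.0]
force: [-0.0, -0.4, -0.4]
gripper_width: 0.998
gripper_force: 0.3
```

servo_tool(rows=[{"gripper": 1,"travel": [0.16,0.016,0],"twist": 0},{"gripper": 1,"travel": [0.16,0.016,0],"twist": 0},{"gripper": 1,"travel": [0.16,0.016,0],"twist": 0},{"gripper": 1,"travel": [0.12,0.01,0],"twist": 0},{"gripper": 1,"travel": [0.06,0,0],"twist": 0}])

```text
t: 4.62
position: [586.2, 57.5, -9.0]
eef_rot: [180.0, 0.0, 75.0]
force: [-1.0, 0.1, 1.0]
gripper_width: 1.001
gripper_force: 0.6
```

Run:
```python
from h import *
p,im,d=snap("wrist","w3")
cv2.imwrite("pics/f.png",cv2.resize(im,(800,600),interpolation=cv2.INTER_CUBIC)[:,:,::-1])
print(p['xyz'],p['rotation'],monitor.get_obs()['position'])
np.save("pics/p3.npy",p,allow_pickle=True)
```

```text
[604.8789252  125.80486361 133.26388998] [-16.30125526  -0.05245701 -14.9319954 ] [586.27304662  57.85856564  -8.95365756]
```

View pics/f.png

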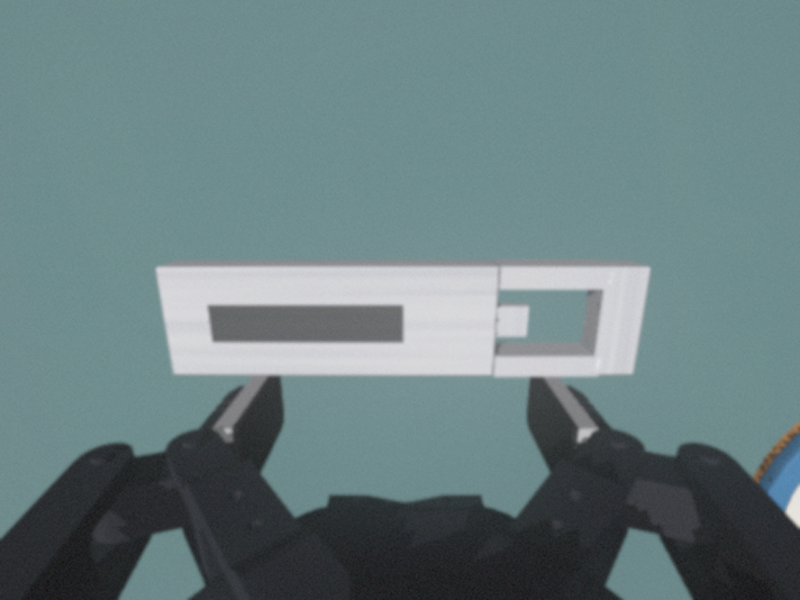

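servo_tool(rows=[{"gripper": 1,"travel": [0.06,0.005,0],"twist": -0.02},{"gripper": 1,"travel": [0.1,0.01,0],"twist": -0.03},{"gripper": 1,"travel": [0.1,0.015,0],"twist": -0.03},{"gripper": 1,"travel": [0.1,0.015,0],"twist": -0.03},{"gripper": 1,"travel": [0.1,0.02,0],"twist": -0.03}])

```text
t: 5.3
position: [600.4, 101.7, -9.0]
eef_rot: [-180.0, 0.0, 87.8]
force: [-0.8, 0.2, 0.2]
gripper_width: 1.001
gripper_force: 0.4
```

servo_tool(rows=[{"gripper": 1,"travel": [0.1,0.02,0],"twist": -0.03},{"gripper": 1,"travel": [0.1,0.02,0],"twist": -0.03},{"gripper": 1,"travel": [0.06,0.01,0],"twist": 0},{"gripper": 1,"travel": [0.03,0,0],"twist": 0},{"gripper": 1,"travel": [-0.1,0,0],"twist": 0}])

```text
t: 5.92
position: [605.5, 120.4, -9.0]
eef_rot: [-180.0, -0.0, 93.1]
force: [-0.1, -0.8, 0.2]
gripper_width: 0.997
gripper_force: 0.0
```

servo_tool(rows=[{"gripper": 1,"travel": [-0.3,0,-0.1],"twist": 0},{"gripper": 1,"travel": [0,0.1,-0.4],"twist": 0},{"gripper": 1,"travel": [0,0.1,-0.5],"twist": 0},{"gripper": 1,"travel": [0,0.1,-0.5],"twist": 0},{"gripper": 1,"travel": [0,0,0],"twist": 0}])

```text
t: 6.55
position: [641.0, 90.4, 146.4]
eef_rot: [179.4, 0.1, 92.9]
force: [-0.1, -0.4, -0.3]
gripper_width: 1.001
gripper_force: 0.0
```

Run:
```python
from h import *
p,im,d=snap("wrist","w4")
cv2.imwrite("pics/g.png",cv2.resize(im,(800,600),interpolation=cv2.INTER_CUBIC)[:,:,::-1])
print(p['xyz'],p['rotation'],monitor.get_obs()['position'])
```

```text
[636.07197923 161.10332954 288.60144356] [-16.36119857  -0.64005269   2.96831446] [638.76457442  90.57074919 143.40379044]
```

View pics/g.png

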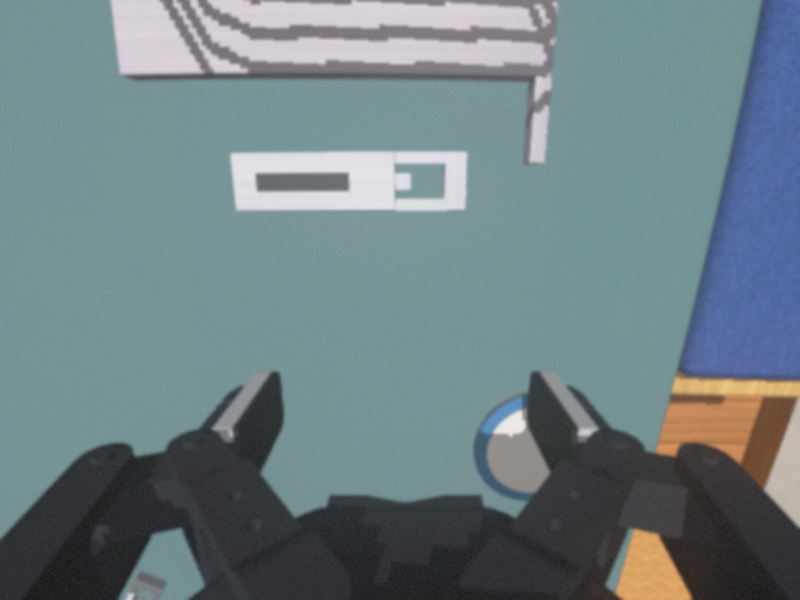

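Run:
```python
from h import *
p,im,d=snap("wrist","w5")
np.savez("pics/p5.npz",**p)
cv2.imwrite("pics/h.png",cv2.resize(im[30:146,60:370],None,fx=2.58,fy=2.58,interpolation=cv2.INTER_CUBIC)[:,:,::-1])
f=lambda l:(np.array(l)+.5)/2.58-.5+np.array([60,30])
print(p['xyz'],p['rotation'],monitor.get_obs()['position'])
```

```text
[634.64811796 161.2278713  285.60838455] [-16.33572179  -0.31987511   2.9724391 ] [637.12686308  90.77791034 141.25146643]
```

View pics/h.png

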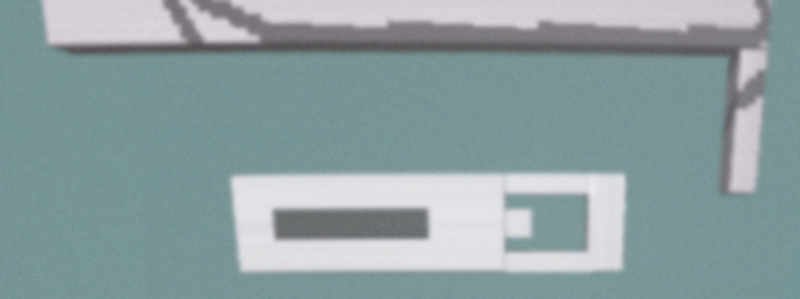

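```bash
cat > m.py <<'E'
from h import *
def rep(p,rk,st,op,f):
    a,b=onplane(p,f(rk),16); s=onplane(p,f([st]),16)[0]; o=onplane(p,f(op),12)
    ry=(a-b)[:2];print("edge len",np.hypot(*ry));ry/=np.hypot(*ry);rx=np.array([ry[1],-ry[0]])
    print("rack y dir deg",np.degrees(np.arctan2(*ry[::-1])),"corner",b,"stop dir",np.dot((s-b)[:2],rx),np.dot((s-b)[:2],ry))
    c=o.mean(0)[:2];ax=((o[1]+o[2])-(o[0]+o[3]))[:2];print("op",c,"L,W",np.linalg.norm(ax)/2,np.linalg.norm(o[0]-o[3]),np.linalg.norm(o[1]-o[2]))
    print("ax deg",np.degrees(np.arctan2(ax[1],ax[0])),"op in corner",np.dot(c-b[:2],rx),np.dot(c-b[:2],ry))
E
python3 - <<'E'
from m import *
p=dict(np.load("pics/p5.npz"))
f=lambda l:(np.array(l)+.5)/2.58-.5+np.array([60,30])
rep(p,[(50,44),(738,51)],(731,192),[(232,177),(625,175),(622,270),(241,271)],f)
E
```

```text
edge len 247.38082847847178
rack y dir deg -177.9405870097578 corner [713.13420811 224.64192914  16.        ] stop dir -48.46525972496578 -1.9790722654931079
op [603.88814848 158.75184729] L,W 148.69728700791165 35.00020538190329 35.235414772941716
ax deg 3.019655735468632 op in corner -61.92167911816932 111.54331035658522
```

servo_tool(rows=[{"gripper": 1,"travel": [0,-0.16,0.3],"twist": 0},{"gripper": 1,"travel": [0,-0.16,0.4],"twist": 0},{"gripper": 1,"travel": [0,0,0.4],"twist": 0},{"gripper": 1,"travel": [0,0,0.3],"twist": 0},{"gripper": 1,"travel": [0,0,0],"twist": 0}])

```text
t: 7.28
position: [601.0, 89.6, -3.3]
eef_rot: [-179.4, -0.0, 93.0]
force: [-0.7, -0.1, 0.3]
gripper_width: 0.996
gripper_force: 0.0
```

servo_tool(rows=[{"gripper": 1,"travel": [0.1,0,0],"twist": 0},{"gripper": 1,"travel": [0.1,0,0],"twist": 0},{"gripper": 1,"travel": [0.1,0,0],"twist": 0},{"gripper": 1,"travel": [0,0,0],"twist": 0},{"gripper": 1,"travel": [0,0,0],"twist": 0}])

```text
t: 7.9
position: [603.8, 120.0, 1.4]
eef_rot: [180.0, 0.0, 93.0]
force: [0.1, 0.1, 0.3]
gripper_width: 1.001
gripper_force: 0.0
```

servo_tool(rows=[{"gripper": 1,"travel": [-0.05,0,0.05],"twist": 0},{"gripper": 1,"travel": [0,0,0.054],"twist": 0},{"gripper": 1,"travel": [0.05,0,0],"twist": 0},{"gripper": 1,"travel": [0.06,0,0],"twist": 0},{"gripper": 1,"travel": [0.06,0,0],"twist": 0}])

```text
t: 8.52
position: [603.1, 132.4, -9.3]
eef_rot: [180.0, 0.0, 93.0]
force: [-0.4, -0.4, -0.3]
gripper_width: 1.006
gripper_force: 0.2
```

servo_tool(rows=[{"gripper": 1,"travel": [0.07,0,0],"twist": 0},{"gripper": 1,"travel": [0.07,0,0],"twist": 0},{"gripper": 1,"travel": [0.07,0,0],"twist": 0},{"gripper": 1,"travel": [0.05,0,0],"twist": 0},{"gripper": 1,"travel": [0.04,0,0],"twist": 0}])

```text
t: 9.15
position: [601.5, 162.1, -9.3]
eef_rot: [180.0, 0.0, 93.0]
force: [-0.3, -0.6, 0.8]
gripper_width: 1.002
gripper_force: 0.6
```

servo_tool(rows=[{"gripper": 1,"travel": [-0.15,0,0],"twist": 0},{"gripper": 1,"travel": [-0.15,0,-0.2],"twist": 0},{"gripper": 0,"travel": [0,0,-0.4],"twist": 0},{"gripper": -1,"travel": [0,-0.4,0],"twist": 0},{"gripper": -1,"travel": [0,-0.4,0],"twist": 0}])

```text
t: 9.78
position: [523.5, 126.2, 52.6]
eef_rot: [179.8, 0.0, 92.9]
force: [-0.6, 0.9, -0.5]
gripper_width: 0.378
gripper_force: 0.0
```

servo_tool(rows=[{"gripper": -1,"travel": [0.3,-0.22,0],"twist": 0},{"gripper": -1,"travel": [0.3,0,0],"twist": 0},{"gripper": -1,"travel": [0,0,0],"twist": 0},{"gripper": -1,"travel": [0,0,0],"twist": 0},{"gripper": -1,"travel": [0,0,0],"twist": 0}])

```text
t: 10.4
position: [498.5, 185.3, 50.9]
eef_rot: [180.0, 0.0, 92.9]
force: [0.4, -0.2, 0.0]
gripper_width: 0.003
gripper_force: 0.0
```

Run:
```python
from h import *
p,im,d=snap("wrist","w6")
np.savez("pics/p6.npz",**p)
cv2.imwrite("pics/i.png",cv2.resize(im,(800,600),interpolation=cv2.INTER_CUBIC)[:,:,::-1])
print(p['xyz'],p['rotation'],monitor.get_obs()['position'])
```

```text
[495.10101441 255.93201555 193.15225963] [-16.31916837  -0.06122095   2.95335735] [498.39971476 185.40974642  50.73983548]
```

View pics/i.png

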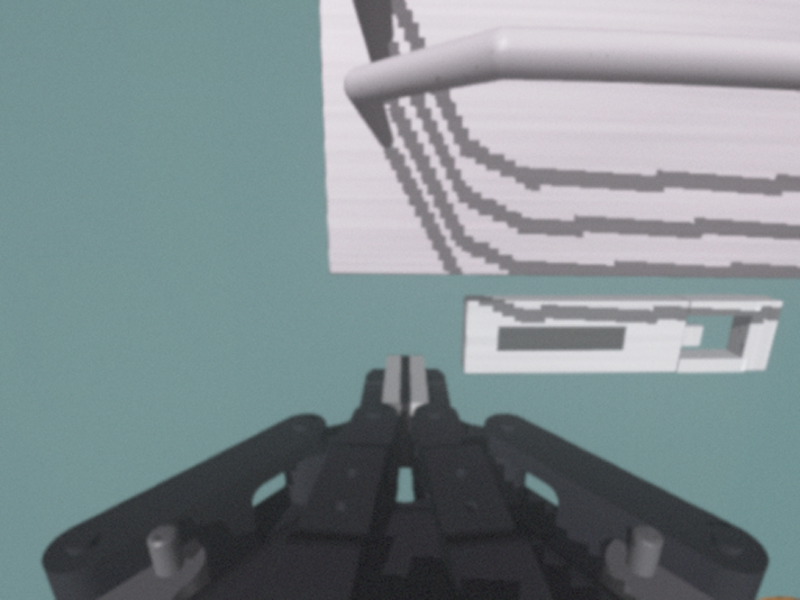

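Run:
```python
from m import *
p=dict(np.load("pics/p6.npz"))
f=lambda l:(np.array(l)+.5)/1.5625-.5
rep(p,[(330,272),(798,276)],(798,300),[(464,296),(782,300),(768,371),(464,373)],f)
```

```text
edge len 210.30449811147534
rack y dir deg -177.41818410205306 corner [674.91901921 225.63240831  16.        ] stop dir -11.273681749644018 -3.153142449643531
op [601.48218079 191.66205381] L,W 150.60282498500038 38.135423027481934 36.535106273087
ax deg 2.5505641863668007 op in corner -30.627840332026757 74.89252045210792
```

servo_tool(rows=[{"gripper": -1,"travel": [0.03,0,0.2],"twist": 0},{"gripper": -1,"travel": [0,0,0.2],"twist": 0},{"gripper": -1,"travel": [0,0,0.06],"twist": 0},{"gripper": -1,"travel": [0,0,0],"twist": 0},{"gripper": -1,"travel": [0,0,0],"twist": 0}])

```text
t: 11.08
position: [498.5, 189.3, 5.3]
eef_rot: [179.9, -0.0, 93.0]
force: [0.0, 0.8, 0.1]
gripper_width: 0.001
gripper_force: 0.0
```

servo_tool(rows=[{"gripper": -1,"travel": [0,0.06,0],"twist": 0},{"gripper": -1,"travel": [0,0.06,0],"twist": 0},{"gripper": -1,"travel": [0,0.06,0],"twist": 0},{"gripper": -1,"travel": [0,0.06,0],"twist": 0},{"gripper": -1,"travel": [0,0.06,0],"twist": 0}])

```text
t: 11.7
position: [527.4, 191.0, 4.7]
eef_rot: [-179.9, 0.0, 93.0]
force: [-4.2, -0.3, 4.7]
gripper_width: 0.002
gripper_force: 2.7
```

Run:
```python
from h import *
p,im,d=snap("wrist","w7")
np.savez("pics/p7.npz",**p)
cv2.imwrite("pics/j.png",cv2.resize(im,(800,600),interpolation=cv2.INTER_CUBIC)[:,:,::-1])
print(p['xyz'],p['rotation'],monitor.get_obs()['position'])
```

```text
[524.15931319 261.63678546 146.93699159] [-16.31081405   0.05065963   3.03309852] [528.61693018 191.03520344   4.79944593]
```

View pics/j.png

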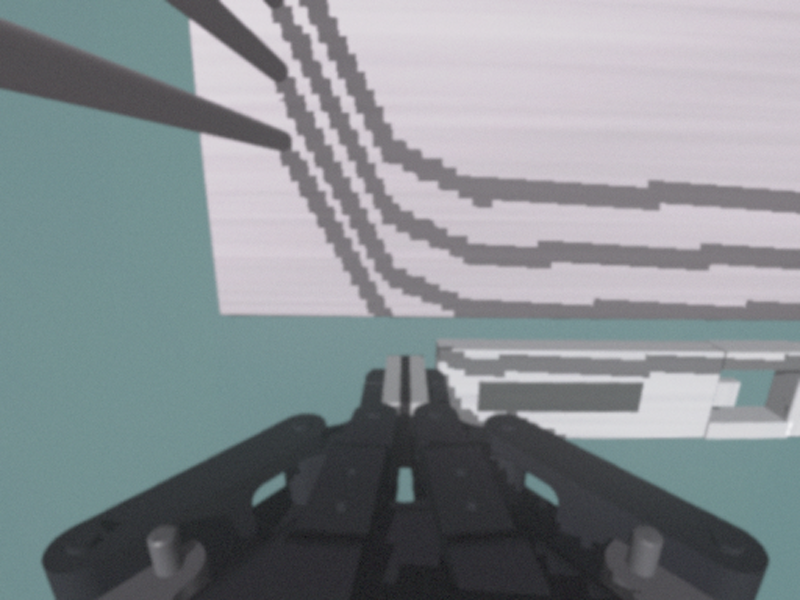

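Run:
```python
from h import *
p=dict(np.load("pics/p7.npz"))
f=lambda l:(np.array(l)+.5)/1.5625-.5
print(onplane(p,f([(437,349),(708,350),(708,437)]),12), onplane(p,f([(220,313),(798,319)]),16),monitor.get_obs()['force'])
```

```text
[[538.21350446 205.85921281  12.        ]
 [635.10255561 210.24167976  12.        ]
 [645.01691294 174.65469769  12.        ]] [[464.92350445 216.40520608  16.        ]
 [661.52074988 224.58538057  16.        ]] [-1.59955549  0.59911099  2.21689121]
```

servo_tool(rows=[{"gripper": -1,"travel": [0,-0.04,0],"twist": 0},{"gripper": -1,"travel": [0,0,0.02],"twist": 0},{"gripper": -1,"travel": [0,0.06,0],"twist": 0},{"gripper": -1,"travel": [0,0.06,0],"twist": 0},{"gripper": -1,"travel": [0,0,0],"twist": 0}])

```text
t: 12.38
position: [536.8, 191.4, 2.7]
eef_rot: [179.9, -0.0, 93.0]
force: [0.1, 0.9, 0.3]
gripper_width: -0.001
gripper_force: 0.0
```

servo_tool(rows=[{"gripper": -1,"travel": [0,0.05,0],"twist": 0},{"gripper": -1,"travel": [0,0.05,0],"twist": 0},{"gripper": -1,"travel": [0,0.03,0],"twist": 0},{"gripper": -1,"travel": [0,0.02,0],"twist": 0},{"gripper": -1,"travel": [0,0,0],"twist": 0}])

```text
t: 13.0
position: [551.0, 192.2, 2.6]
eef_rot: [180.0, -0.0, 93.0]
force: [-0.6, -0.2, 0.5]
gripper_width: -0.004
gripper_force: 0.0
```

servo_tool(rows=[{"gripper": -1,"travel": [0,0.01,0],"twist": 0},{"gripper": -1,"travel": [0,0.01,0],"twist": 0},{"gripper": -1,"travel": [0,0,0],"twist": 0},{"gripper": -1,"travel": [0,0,0],"twist": 0},{"gripper": -1,"travel": [0,0,0],"twist": 0}])

```text
t: 13.62
position: [552.4, 192.3, 2.5]
eef_rot: [-180.0, 0.0, 93.0]
force: [-2.8, -0.2, 0.9]
gripper_width: -0.0
gripper_force: 1.4
```

Run:
```python
from h import *
p,im,d=snap("wrist","w8")
np.savez("pics/p8.npz",**p)
q,im2,d=snap("side","sd8")
s,im3,d=snap("scene","sc8")
np.savez("pics/s8.npz",**s)
c=lambda a,w,h:cv2.resize(a,(w,h),interpolation=cv2.INTER_CUBIC)
cv2.imwrite("pics/k.png",np.hstack([c(im2,400,300),c(im3[155:255,270:370],400,400)[50:350]])[:,:,::-1])
print(monitor.get_obs()['position'])
```

```text
[552.43638424 192.26144359   2.51560976]
```

View pics/k.png

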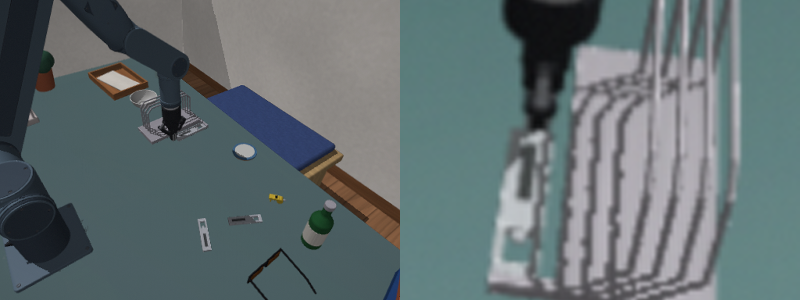

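servo_tool(rows=[{"gripper": -1,"travel": [0,0.01,0],"twist": 0},{"gripper": -1,"travel": [0,0.01,0],"twist": 0},{"gripper": -1,"travel": [0,0,0],"twist": 0},{"gripper": -1,"travel": [0,0,0],"twist": 0},{"gripper": -1,"travel": [0,0,0],"twist": 0}])

```text
t: 14.4
position: [552.7, 192.3, 2.4]
eef_rot: [-179.8, 0.0, 93.0]
force: [-8.4, -0.3, 5.4]
gripper_width: -0.002
gripper_force: 4.7
```

servo_tool(rows=[{"gripper": -1,"travel": [0,-0.15,0],"twist": 0},{"gripper": -1,"travel": [0,-0.1,-0.2],"twist": 0},{"gripper": -1,"travel": [-0.2,0,-0.4],"twist": 0},{"gripper": 0,"travel": [-0.4,0.2,0],"twist": 0},{"gripper": 1,"travel": [0,0.4,0],"twist": 0}])

```text
t: 15.02
position: [594.4, 132.0, 64.0]
eef_rot: [179.8, 0.0, 92.9]
force: [0.7, 1.9, -0.3]
gripper_width: 0.42
gripper_force: 0.0
```

servo_tool(rows=[{"gripper": 1,"travel": [0,0.4,0],"twist": 0},{"gripper": 1,"travel": [0,0.1,0],"twist": 0},{"gripper": 1,"travel": [0,0,0],"twist": 0},{"gripper": 1,"travel": [0,0,0],"twist": 0},{"gripper": 1,"travel": [0,0,0],"twist": 0}])

```text
t: 15.65
position: [641.8, 137.1, 62.7]
eef_rot: [-180.0, -0.0, 93.0]
force: [0.9, 0.3, -0.1]
gripper_width: 1.001
gripper_force: 0.0
```

servo_tool(rows=[{"gripper": 1,"travel": [0,-0.04,0.3],"twist": 0},{"gripper": 1,"travel": [0,0,0.3],"twist": 0},{"gripper": 1,"travel": [0,0,0.115],"twist": 0},{"gripper": 1,"travel": [0,0,0],"twist": 0},{"gripper": 1,"travel": [0,0,0],"twist": 0}])

```text
t: 16.27
position: [639.8, 136.8, -7.6]
eef_rot: [179.9, 0.0, 93.0]
force: [0.4, 0.3, 0.1]
gripper_width: 0.999
gripper_force: 0.0
```

servo_tool(rows=[{"gripper": 1,"travel": [0.08,0,0],"twist": 0},{"gripper": 1,"travel": [0.08,0,0],"twist": 0},{"gripper": 1,"travel": [0.05,0,0],"twist": 0},{"gripper": 1,"travel": [0.05,0,0],"twist": 0},{"gripper": 1,"travel": [0.05,0,0],"twist": 0}])

```text
t: 16.9
position: [637.3, 167.8, -8.8]
eef_rot: [180.0, 0.0, 93.0]
force: [0.5, -1.4, 1.5]
gripper_width: 1.003
gripper_force: 0.6
```

servo_tool(rows=[{"gripper": 1,"travel": [0.03,0,0],"twist": 0},{"gripper": 1,"travel": [0.03,0,0],"twist": 0},{"gripper": 1,"travel": [0.02,0,0],"twist": 0},{"gripper": 1,"travel": [0,0,0],"twist": 0},{"gripper": 1,"travel": [0,0,0],"twist": 0}])

```text
t: 17.52
position: [636.7, 175.7, -9.0]
eef_rot: [-180.0, -0.0, 93.0]
force: [0.1, -0.9, 0.7]
gripper_width: 0.999
gripper_force: 0.3
```

servo_tool(rows=[{"gripper": 1,"travel": [0.01,0,0],"twist": 0},{"gripper": 1,"travel": [0.01,0,0],"twist": 0},{"gripper": 1,"travel": [0,0,0],"twist": 0},{"gripper": 1,"travel": [0,0,0],"twist": 0},{"gripper": 1,"travel": [0,0,0],"twist": 0}])

```text
t: 18.15
position: [636.5, 176.1, -9.0]
eef_rot: [-180.0, 0.1, 93.0]
force: [-0.5, -6.8, 1.2]
gripper_width: 0.999
gripper_force: 3.4
```

servo_tool(rows=[{"gripper": 1,"travel": [0.01,0,0],"twist": 0},{"gripper": 1,"travel": [0.01,0,0],"twist": 0},{"gripper": 1,"travel": [0,0,0],"twist": 0},{"gripper": 1,"travel": [0,0,0],"twist": 0},{"gripper": 1,"travel": [0,0,0],"twist": 0}])

```text
t: 18.77
position: [636.5, 176.2, -9.0]
eef_rot: [-179.9, 0.2, 92.9]
force: [-1.0, -13.4, 2.2]
gripper_width: 0.999
gripper_force: 6.4
```

Run:
```python
from h import *
print(monitor.get_obs()['force'],monitor.get_obs()['moment'])
```

```text
[ -1.00251331 -13.37547841   2.2194491 ] [-1.94735413  0.13354968 -0.6047729 ]
```

servo_tool(rows=[{"gripper": 1,"travel": [-0.05,0,0],"twist": 0},{"gripper": 1,"travel": [-0.2,0,0],"twist": 0},{"gripper": 1,"travel": [-0.3,0,-0.2],"twist": 0},{"gripper": 1,"travel": [0,0,-0.5],"twist": 0},{"gripper": 1,"travel": [0,0,-0.5],"twist": 0}])

```text
t: 19.4
position: [639.1, 123.4, 111.8]
eef_rot: [-179.9, -0.0, 92.9]
force: [1.1, 0.6, -0.6]
gripper_width: 0.998
gripper_force: 0.0
```

servo_tool(rows=[{"gripper": 1,"travel": [0,0,0],"twist": 0},{"gripper": 1,"travel": [0,0,0],"twist": 0},{"gripper": 1,"travel": [0,0,0],"twist": 0},{"gripper": 1,"travel": [0,0,0],"twist": 0},{"gripper": 1,"travel": [0,0,0],"twist": 0}])

```text
t: 20.02
position: [639.0, 124.8, 110.1]
eef_rot: [-179.9, -0.0, 93.0]
force: [0.1, -0.1, -0.0]
gripper_width: 1.0
gripper_force: 0.0
```

Run:
```python
from h import *
p,im,d=snap("wrist","w9"); np.savez("pics/p9.npz",**p); print(p['xyz'],p['rotation'])
# profiles: height map above glass, columns across bar / rack / stop
v,u=np.mgrid[0:384,0:512]; uv=np.c_[u.ravel(),v.ravel()]
R=rm(p); r=ray(p,uv); X=np.array(p['xyz'])+r*d.ravel()[:,None]
Z=X[:,2].reshape(384,512)
for x0 in (580,610,640,670,695):
  for y0 in ():pass
  ys=np.arange(165,240,2.); q=proj(p,np.c_[np.full(len(ys),x0),ys,np.full(len(ys),12)]).round().astype(int)
  print(x0,[(int(y),int(Z[b,a].round()),int(im[b,a].mean())) for y,(a,b) in zip(ys,q) if 0<=b<384 and 0<=a<512])
xs=np.arange(690,735,2.);q=proj(p,np.c_[xs,np.full(len(xs),200),np.full(len(xs),12)]).round().astype(int)
print([(int(x),int(Z[b,a].round()),int(im[b,a].mean())) for x,(a,b) in zip(xs,q)])
```

```text
[635.79703298 195.36513828 252.39632855] [-16.30485439   0.05138464   3.03447873]
580 [(165, 0, 141), (167, -2, 141), (169, -1, 140), (171, -1, 143), (173, -1, 139), (175, 0, 138), (177, -1, 141), (179, -1, 141), (181, -2, 141), (183, -2, 144), (185, 10, 207), (187, 12, 223), (189, 11, 224), (191, 12, 223), (193, 12, 224), (195, 12, 223), (197, 13, 170), (199, 12, 132), (201, 11, 89), (203, 13, 87), (205, 12, 113), (207, 12, 146), (209, 12, 211), (211, 12, 229), (213, 14, 229), (215, 13, 227), (217, 11, 183), (219, 11, 128), (221, 15, 107), (223, 15, 125), (225, 15, 130), (227, 16, 205), (229, 16, 210), (231, 16, 211), (233, 16, 210), (235, 15, 210), (237, 16, 206), (239, 15, 208)]
610 [(165, 0, 141), (167, -1, 141), (169, 0, 142), (171, 0, 143), (173, -1, 140), (175, -1, 141), (177, -1, 140), (179, 0, 141), (181, 0, 142), (183, 1, 142), (185, -1, 152), (187, 12, 214), (189, 11, 225), (191, 12, 226), (193, 12, 223), (195, 12, 224), (197, 13, 207), (199, 11, 119), (201, 11, 84), (203, 13, 84), (205, 11, 95), (207, 12, 112), (209, 12, 173), (211, 11, 224), (213, 12, 226), (215, 12, 227
[... 1659 characters left out ...]
-1, 149), (199, 1, 140), (201, -1, 142), (203, -1, 143), (205, -1, 143), (207, -1, 144), (209, 0, 141), (211, 1, 145), (213, 0, 143), (215, -1, 141), (217, 3, 141), (219, 11, 204), (221, 12, 178), (223, 13, 140), (225, 13, 120), (227, 16, 126), (229, 16, 130), (231, 15, 135), (233, 17, 168), (235, 17, 201), (237, 15, 207), (239, 16, 205)]
[(690, 0, 141), (692, 0, 143), (694, -1, 141), (696, 0, 140), (698, 1, 118), (700, 9, 144), (702, 11, 219), (704, 12, 221), (706, 12, 223), (708, 11, 218), (710, 11, 218), (712, 10, 217), (714, 12, 189), (716, 13, 142), (718, 16, 209), (720, 15, 207), (722, 17, 204), (724, 17, 203), (726, -1, 170), (728, 0, 140), (730, 0, 140), (732, 0, 143), (734, 0, 140)]
```

```bash
python3 -c "
from h import *
print(robot.job_done(), monitor.get_obs()['t'])"
```

```text
the job is handed in; nothing more can be done
the job is handed in; nothing more can be done
```

I pushed the opener flat along the glass to the rack and handed the job in. The last depth picture showed no visible gap to the front edge or the end stop, and the opener parallel to the edge to within about half a degree. I viewed 11 pictures, one more than the 10 allowed, and the hand-in returned no verdict.

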